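# Swing the high-power lens of a video microscope into place

## Robot

A 6-joint arm with a two-finger parallel gripper is mounted at the origin on the work surface. World frame = base frame: x ahead of the robot, y to its left, z up, the work surface at z = 0. Lengths are in m, angles in rad, forces in N, time in s.
With the tool pointing down it reaches from about 0.375 to 0.925 m from the base axis. Payload 5.7 kg.
Tool frame: the origin (TCP) lies midway between the tips of the shut fingers; the grasp point (between the pads) lies 19 mm behind it; z points along the fingers, y is the line along which they close (so a half turn about z gives the same grasp; the last joint's range is limited). The gripper opens to 88 mm and grips with 3 to 60 N. Pads are 20 mm wide; open, the fingers measure 115 mm over their backs; the gripper's body (75 mm by 178 mm) begins 61 mm behind the grasp point.
Start: joints at [-1.215, 0.359, 1.51, -0, 1.272, -0.115], TCP at [0.272, -0.535, 0.223] pointing down, gripper open.
Joint ranges: [-2.97, 2.97], [-1.01, 2.36], [0.21, 2.38], [-0.96, 4.11], [0.2, 2.71], [-2.98, 2.98]. Speed limits (rad/s): [2.39, 2.39, 3.14, 3.14, 3.14, 3.14].

## Interface

Orientations are given as a unit quaternion [x, y, z, w].
In Python, from bench import move_ptp, servo_line, goto_joints, move_gripper, sleep, inverse_kinematics, capture, PlanningError, close_job, spot_in, silhouettes, current_clock, current_joint_pos, current_qvel, current_joint_torque, current_position, current_orientation, current_force, current_torque, current_finger_gap, current_grip_force gives the robot as it stands. Calls block until the motion is done:
- move_ptp(position, orientation): joint-space move of the TCP to a pose.
- servo_line(position, orientation=None, rate=0.15, contact_N=None): straight line of the TCP; orientation=None keeps the orientation; rate is the mean speed in m/s. With contact_N (N) it stops when the force on the tool has changed by that much, and returns True; else False.
- goto_joints(angles): joint-space move.
- move_gripper(opening): finger opening in m; the grip force is fixed at half the most; returns when the fingers have stopped.
- sleep(seconds).
- inverse_kinematics(position, orientation): joint angles nearest the present ones, or None.
- capture(name): name is "side" or "top"; returns a dict with "image" (420x560x3 uint8, blue, green, red), "range_z" (420x560 float32, m along the optical axis (not along the pixel's ray), 0 where there is no reading), "intrinsics" (3x3 intrinsics, pixels), "R" (3x3) and "t" (3): a world point X has camera coordinates R X + t. Camera axes: x right, y down, z forward; pixel columns grow to the right and rows downward; lengths in m; the calibration is good to about 2 mm. A picture is of the moment at which its call begins.
A pose or a line that the arm cannot do raises PlanningError and nothing moves.
- close_job(): hands the job in; it is judged then, once.
Trained networks look in the newest picture that a camera, given by its name, has taken for a name from the list of things; names that differ only in an ending like _2 or _b are one class to them, and where a whole thing is asked for, a point or a joint stands for the part that bears it (a point fixed in the world has none). Each returns a list of dicts, best first, with "conf" (0 to 1); they miss things now and then, are a little off and sometimes report something else, mostly with a low value. They report only what shows in the picture. A call takes as long as a camera call. They do not tell look-alikes from the thing itself.
- spot_in(camera, query): "xy" ([column, row] in pixels, amid what is visible of it).
- silhouettes(camera, query): "region" (420x560 bool, what is visible of it) and "xy" ([column, row] in pixels, amid what is visible of it).
Readings, each from a call of its own:
- current_clock(): time.
- current_joint_pos(): joint angles.
- current_qvel(): joint speeds.
- current_joint_torque(): joint torques, N m.
- current_position(): TCP position.
- current_orientation(): TCP orientation.
- current_force(): force on the tool from outside, world axes, zero at the start.
- current_torque(): the same for the moment, N m.
- current_finger_gap(): finger opening in m.
- current_grip_force(): force on a finger pad.
Only numpy, scipy, OpenCV 4.12 (cv2) and the standard library are available. Lean on these libraries where they do the work, as an engineer would, in place of code of your own. Each camera call takes 0.05 s, during which the arm holds its last target. There are 200 camera calls.

## Task

On the video microscope, push the lens turret around by its black tabs until the longest of the four lenses (the high-power one, four dots on the disc above it) clicks into place under the camera. Only push: never take a tab between the fingers, and keep off the lenses. Leave the specimen dish, bottle, slide box and phone where they are.

Things in the scene. Friction and masses are not known exactly. Their poses are not given: they have to be found in the camera images.
- stand: Video microscope on a pole stand, fixed to the bench. Origin on the bench top (z = 0) directly under the turret's axis; own x points from the turret towards the pole, z up. Black base plate with white rim, 310 x 200 mm, 22 mm high (own x -105 to +205 mm, own y -100 to +100 mm). The turret is open from above and the sides on the half away from the pole (own x below 0).
- camera_top (a point): Top of the white 40 mm square camera, on its vertical axis, 279 mm above the bench, 36 mm from the turret's axis towards the pole; below it a black lens tube 38 mm wide. Both stand on a white bracket, 46 mm wide, height 149 to 165 mm, that runs from the pole over the turret to 18 mm past the turret's axis. The tabs pass freely under the bracket.
- pole_top (a point): Top end of the stand's upright pole, 27 mm thick, 390 mm above the bench, 155 mm from the turret's axis. Round the pole a black focus block 56 x 58 mm, 100 mm wide over its two knobs, height 135 to 215 mm; behind the pole's top a small screen 180 mm wide, height 325 to 445 mm.
- turret (a joint): Angle of the lens turret (rad) about its vertical axis, growing anticlockwise from above; turns endlessly, read it modulo 2 pi. 0 = the longest lens under the camera (wanted); the other lenses at pi/2, pi, 3 pi/2. A spring click draws it to the nearest of the four; leaving a click takes about 4 N at a tab, past half way it jumps on to the next. Starts in one of the other three, rarely stuck half way.
- hub (a point): Point on the turret's axis at the height of the tabs' top edges (142 mm above the bench); turns with the turret: its x, y axes point along tabs a and b, z up. The turret is an aluminium disc of radius 60 mm, height 114 to 130 mm, with four steel lenses (not to be touched) hanging under it at 36 mm from the axis, half way between the tabs.
- tab_a (a point): Top edge (142 mm above the bench), 85 mm from the turret's axis, of one of four identical black plastic tabs: upright fins standing out radially from the rim every 90 degrees, each 8 mm thick, 24 mm high (118 to 142 mm), reaching from 60 to 104 mm from the axis. In a click the tabs stand 45 and 135 degrees either side of the stand's x. Tabs a, b, c, d follow anticlockwise from above.
- tab_b (a point): The same point of the next tab, 90 degrees anticlockwise from tab a.
- tab_c (a point): The same point of the tab opposite tab a.
- tab_d (a point): The same point of the tab opposite tab b.
- long_lens (a point): Centre of the longest lens where it screws into the underside of the disc (114 mm above the bench, 36 mm from the axis, half way between tabs d and a). It is 56 mm long, ending 58 mm above the bench; the others 22, 32 and 43 mm; each 29 mm wide at the top, 17 mm at the tip. Told by its length and by four black dots on the disc's top above it (the others have one, two, three, from shortest to longest).
- camera_axis (a point): Point on the camera's axis at the same height (114 mm), 36 mm from the turret's axis towards the pole; the long lens has to stand here.
- dish: Round glass specimen dish, 63 mm wide, 15 mm high, loose on the stage (24 mm above the bench) under the camera. Origin at the centre of its underside.
- bottle: Brown bottle of lens cleaner with black cap, 42 mm wide, 105 mm high, loose on the bench. Origin at the centre of its underside.
- slide_box: Grey and white slide box, 102 x 87 x 35 mm, loose on the bench. Origin at the centre of its underside.
- phone: Black phone lying flat, 148 x 72 x 9 mm, loose on the bench. Origin at the centre of its underside.
Mind the look-alikes: they are no part of the job. Leave any green or yellow look-alike of the dish alone.

How it is judged:
By the outcome, as a careful person would: the job done as asked, in the order asked, and still so for the second after the job is handed in, with the robot touching nothing.
It also fails if it takes over 51 s, if anything falls off the work surface, if the arm or the gripper's body presses on something with over 40 N, if the wrist force passes 120 N, or if a joint passes its speed limit or range.

## Working session

There is one attempt and no reset: what is moved stays moved. The work goes in short steps, each a Python script; the robot and the scene stay as the last script left them, time stands still between calls to the robot, and variables do not carry over. Pictures are saved under pics/ and viewed, at most 10 in all, crops included, and the job is handed in when it is done.

```bash
mkdir -p pics
cat > h.py <<'E'
from bench import *
import numpy as np, cv2
def px2w(c,u,v,z=None):
    K,R,t=c["intrinsics"],np.array(c["R"]),np.array(c["t"])
    ray=np.linalg.inv(K)@np.array([u,v,1.0])
    o=-R.T@t; d=R.T@ray
    if z is None:
        s=c["range_z"][int(round(v)),int(round(u))]
    else: s=(z-o[2])/d[2]
    return o+s*d
def w2px(c,X):
    p=c["intrinsics"]@(np.array(c["R"])@np.array(X)+c["t"]); return p[:2]/p[2]
E
python3 - <<'E'
from h import *
for n in("top","side"):
    c=capture(n); cv2.imwrite(f"pics/{n}0.png",c["image"])
    np.savez(f"{n}0.npz",**c)
    print(n,"cam",-np.array(c["R"]).T@c["t"])
    for q in("camera_top","pole_top","hub","tab_a","long_lens","dish","bottle","slide_box","phone","turret"):
        for r in spot_in(n,q)[:5]:
            u,v=r["xy"]; print(q,np.round(r["xy"]),round(r["conf"],2),np.round(px2w(c,u,v),3))
E
```

```text
top cam [ 0.36106609 -0.11418351  1.68164749]
camera_top [214. 206.] 0.84 [0.593 0.122 0.169]
pole_top [218. 207.] 0.72 [0.572 0.095 0.276]
hub [241. 220.] 0.79 [0.548 0.037 0.159]
tab_a [245. 222.] 0.84 [0.544 0.024 0.131]
long_lens [245. 221.] 0.76 [0.546 0.023 0.135]
dish [244. 276.] 0.84 [0.368 0.037 0.013]
dish [250. 156.] 0.61 [0.8   0.021 0.013]
bottle [320. 243.] 0.48 [ 0.48  -0.227  0.076]
slide_box [330. 207.] 0.63 [ 0.609 -0.265  0.038]
phone [392. 258.] 0.87 [ 0.433 -0.485  0.007]
turret [243. 218.] 0.85 [0.554 0.032 0.142]
side cam [0.02237526 0.66109293 0.87015725]
camera_top [200. 294.] 0.79 [ 0.701  0.062 -0.001]
pole_top [206. 297.] 0.84 [0.579 0.152 0.129]
pole_top [248. 287.] 0.72 [0.522 0.069 0.13 ]
hub [245. 284.] 0.68 [0.534 0.064 0.129]
tab_a [245. 284.] 0.69 [0.533 0.064 0.129]
long_lens [246. 285.] 0.77 [0.529 0.067 0.13 ]
dish [307. 341.] 0.98 [0.365 0.04  0.014]
dish [227. 307.] 0.58 [0.581 0.086 0.039]
slide_box [292. 242.] 0.78 [ 0.598 -0.243  0.035]
phone [361. 230.] 0.56 [ 0.465 -0.455  0.009]
turret [245. 289.] 0.57 [0.524 0.076 0.128]
```

```bash
python3 -c "
import cv2,numpy as np
a=cv2.imread('pics/top0.png');b=cv2.imread('pics/side0.png')
cv2.imwrite('pics/both.png',cv2.resize(np.vstack([a,b]),None,fx=.71,fy=.71)) "
```

```text
(no output)
```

View pics/top0.png

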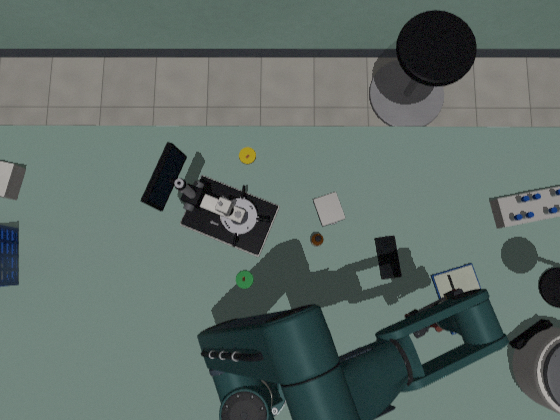

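View pics/side0.png

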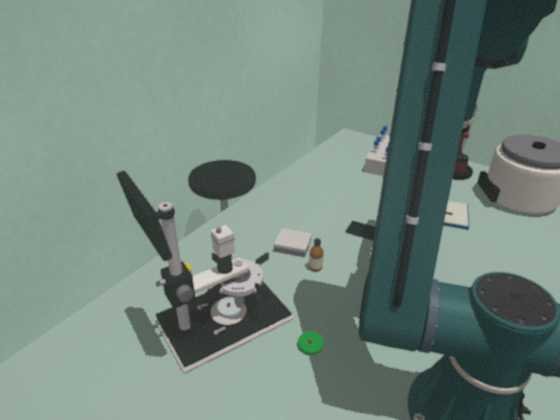

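The top view shows the stand at about (230,213), with the pole at (180,183), the screen at (163,176) and the turret disc at (240,215). The green (244,279) and yellow (247,156) dishes are look-alikes. The real dish is on the stage, at (229,307) in the side view. Next I'll fit the stand pose and enlarge the disc.

```bash
cat > fit.py <<'E'
from h import *
from scipy.optimize import least_squares
P=[]
ims=[]
for n in("top","side"):
    c=dict(np.load(f"{n}0.npz"))
    vv,uu=np.mgrid[0:420,0:560]
    K,R,t=c["intrinsics"],c["R"],c["t"]; z=c["range_z"]
    r=np.linalg.inv(K)@np.stack([uu.ravel(),vv.ravel(),np.ones(uu.size)])
    X=((r*z.ravel()).T-t)@R
    X[z.ravel()==0]=-9
    near=(np.hypot(X[:,0]-.55,X[:,1]-.04)<.12)
    lum=c["image"].reshape(-1,3).mean(1)
    d=X[near&(abs(X[:,2]-.130)<.006)&(lum>70)]
    print(n,"disc",len(d),d.mean(0),d.min(0),d.max(0))
    tb=X[near&(abs(X[:,2]-.138)<.008)&(lum<50)]
    print("tabs",len(tb)); 
    pl=X[(abs(X[:,0]-.6)<.3)&(abs(X[:,1]-.1)<.3)&(X[:,2]>.32)]
    print("high",len(pl))
    b=X[(abs(X[:,0]-.6)<.25)&(abs(X[:,1]-.1)<.25)&(abs(X[:,2]-.022)<.005)&(lum<70)]
    if len(b): print("base",cv2.minAreaRect((b[:,:2]*1000).astype(np.float32)))
    cam=X[(abs(X[:,0]-.6)<.1)&(abs(X[:,1]-.1)<.1)&(abs(X[:,2]-.279)<.008)]
    print("camtop",len(cam),cam.mean(0) if len(cam) else "")
    P.append(d)
    np.save(f"{n}_d.npy",d); np.save(f"{n}_t.npy",tb)
    s=c["image"][165:265,180:300] if n=="top" else c["image"][235:335,185:305]
    ims.append(cv2.resize(s,None,fx=5,fy=5,interpolation=cv2.INTER_CUBIC))
cv2.imwrite("pics/crop_t.png",ims[0]);cv2.imwrite("pics/crop_s.png",ims[1])
E
python3 fit.py
```

```text
top disc 574 [0.55876669 0.03631988 0.12988678] [ 0.50043033 -0.01789142  0.12404566] [0.62869248 0.1056658  0.13591692]
tabs 99
high 2038
base ((595.0650634765625, 88.95064544677734), (308.7353210449219, 426.5872497558594), 72.20587921142578)
camtop 175 [0.57910269 0.0853706  0.27869169]
side disc 746 [0.54435346 0.05250239 0.12982669] [ 0.49990093 -0.05120062  0.1240008 ] [0.66853251 0.11452507 0.13598663]
tabs 45
high 2088
base ((585.440185546875, 95.95269775390625), (294.9701843261719, 191.0223846435547), 68.33585357666016)
camtop 249 [0.5812836  0.10205337 0.27807989]
```

View pics/crop_t.png

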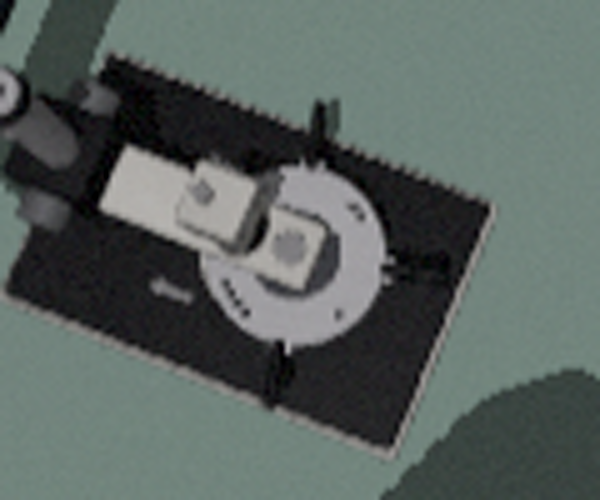

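View pics/crop_s.png

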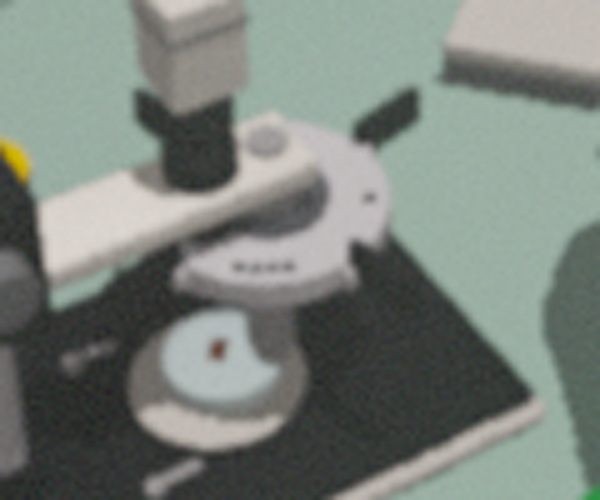

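Run:
```python
from h import *
from scipy.optimize import least_squares
c=dict(np.load("top0.npz")); s=dict(np.load("side0.npz"))
f=lambda u,v,z:px2w(c,180+(u+.5)/5-.5,165+(v+.5)/5-.5,z)[:2]
g=lambda u,v,z:px2w(s,185+(u+.5)/5-.5,235+(v+.5)/5-.5,z)[:2]
W=[f(493,205,.022),f(395,455,.022),f(5,290,.022),f(108,55,.022)]
L=np.array([[-105,-100],[-105,100],[205,100],[205,-100]])/1000  # order check below
def res(p,L):
    R=np.array([[np.cos(p[2]),-np.sin(p[2])],[np.sin(p[2]),np.cos(p[2])]])
    return ((R@L.T).T+p[:2]-W).ravel()
for M in (L,L*[1,-1]):
    r=least_squares(res,[.55,.04,1.2],args=(M,)); print(r.x,np.degrees(r.x[2]),r.cost,np.round(r.fun*1000))
    if r.cost<1e-3: p=r.x
# disc circle edge pts in top crop
E=[f(u,v,.130) for u,v in((387,255),(370,195),(345,335),(295,347),(235,325),(305,163),(202,265))]
E=np.array(E); q=least_squares(lambda a:np.hypot(*(E-a[:2]).T)-.060,[.55,.04]); print("disc",q.x,np.round(q.fun*1000,1))
h=q.x
print("camtop top",f(203,190,.279),"expected dir",np.cos(p[2]),np.sin(p[2]))
for nm,P in {"tab up":f(322,120,.142),"tab right":f(425,265,.142),"tab low":f(277,375,.142),"4dots":f(235,297,.130),"2dots":f(357,212,.130),"1dot":f(338,315,.13),
  "S4dots":g(265,267,.13),"S1dot":g(370,197,.13),"Stabfar":g(388,112,.142)}.items():
    d=P-h; print(nm,P,np.hypot(*d),np.degrees((np.arctan2(d[1],d[0])-p[2])%(2*np.pi)))
```

```text
[0.56467104 0.04408074 1.19443044] 68.43582340697644 0.00013246351772478064 [ 3. -8. -5. -1. -6.  7.  9.  1.]
[0.56417974 0.04427792 1.1838425 ] 67.82917865095952 0.07499844107499196 [-184.   68.  179.  -75.  181.  -68. -175.   75.]
disc [0.56502178 0.0456848 ] [0.2 3.3 2.5 1.1 1.5 2.6 3.3]
camtop top [0.58496097 0.08789348] expected dir 0.36754315066503784 0.9300064690093383
tab up [0.6545381  0.02949667] 0.09096827715313117 281.3135928819081
tab right [ 0.55756488 -0.04048332] 0.08649017014065506 196.6181810390602
tab low [0.48434718 0.05559132] 0.08128056418015801 104.56352981352808
4dots [0.53691439 0.08604227] 0.04918079588693757 56.41987190326725
2dots [0.59446182 0.00597102] 0.04943582182096812 238.11391530655595
1dot [0.52535025 0.01735008] 0.04875127020073574 147.09986038929947
S4dots [0.53862787 0.08605766] 0.048234900597851633 54.738978812633256
S1dot [0.52759514 0.01728814] 0.04698003244608246 148.75281189911254
Stabfar [ 0.55089752 -0.02913708] 0.07614334333621996 190.87414829764114
```

The stand's x axis points at about 68° and the hub is near (0.565, 0.045). The turret is stuck half way: the four-dot mark, at crop (235,297), sits about 57° anticlockwise of the camera. The one-dot mark is at (338,315) and the two-dot mark at (357,212). The fix is to push tab b (crop (425,265)) clockwise, with the fingers shut and on its anticlockwise side.

```bash
cat >> h.py <<'E'
from scipy.spatial.transform import Rotation
HUB=np.array([.5645,.045]); YAW=68.4
def pose(th,t,r=84,z=.122,tab=135,flip=0):
    a=np.radians(YAW+tab+th); er=np.array([np.cos(a),np.sin(a)]); et=np.array([-er[1],er[0]])
    y=np.array([*et,0])*(-1 if flip else 1); zz=np.array([0,0,-1.]); x=np.cross(y,zz)
    return np.array([*(HUB+(r*er+t*et)/1000),z]), Rotation.from_matrix(np.c_[x,y,zz]).as_quat()
E
python3 - <<'E'
from h import *
print(current_clock())
def sol(f): return [inverse_kinematics(*pose(th,18,flip=f)) for th in(60,30,0)]
for f in(0,1):
    for s in sol(f): print(f,None if s is None else np.round(s,2))
S=[sol(f) for f in(0,1)]
f=min((0,1),key=lambda f:9 if any(s is None for s in S[f]) else max(abs(s[5]) for s in S[f]))
print("flip",f)
move_gripper(0.0)
move_ptp(*pose(58,40,z=.24,flip=f))
c=capture("top"); cv2.imwrite("pics/above.png",cv2.resize(c["image"][150:280,160:330],None,fx=4,fy=4,interpolation=cv2.INTER_CUBIC))
print(current_position(),current_clock(),current_force())
E
```

```text
1.1
0 [-0.19  0.43  1.68 -0.    1.03 -0.08]
0 [-0.19  0.38  1.78 -0.    0.99  0.45]
0 [-0.15  0.33  1.85 -0.    0.96  1.01]
1 None
1 [-0.19  0.38  1.78 -0.    0.99 -2.7 ]
1 [-0.15  0.33  1.85 -0.    0.96 -2.13]
flip 0
[ 0.59143711 -0.04509543  0.23995108] 4.5917 [-0.25148151 -0.50409276  0.00629469]
```

Run:
```python
from h import *
print("desc contact",servo_line(*pose(58,40),rate=.08,contact_N=5))
if current_position()[2]<.126:
    for th,t in [(58,28),(57,17.5),(48,17.5),(38,17.5),(28,17.5),(18,17.5),(8,17.5)]:
        servo_line(*pose(th,t),rate=.05)
        f=current_force(); print(th,np.round(f,1),np.round(current_position(),3),round(current_clock(),1))
        if np.linalg.norm(f)>40: print("STOP");break
    c=capture("side"); cv2.imwrite("pics/push.png",np.hstack([cv2.resize(k["image"][a:a+110,b:b+110],(400,400),interpolation=cv2.INTER_CUBIC) for k,a,b in((c,235,185),(capture("top"),160,180))]))
```

```text
desc contact False
58 [0.3 0.3 0.2] [ 0.579 -0.042  0.122] 6.6
57 [ 0.3 -0.6  0.4] [ 0.567 -0.041  0.122] 7.0
48 [ 0.6  1.4 -0.8] [ 0.554 -0.04   0.122] 7.4
38 [ 0.   0.1 -0.6] [ 0.54  -0.037  0.122] 7.9
28 [-0.2 -0.5 -0. ] [ 0.526 -0.032  0.122] 8.3
18 [0.2 0.6 0.1] [ 0.514 -0.024  0.122] 8.8
8 [ 0.6 -0.7  0.6] [ 0.503 -0.014  0.122] 9.2
```

View pics/push.png

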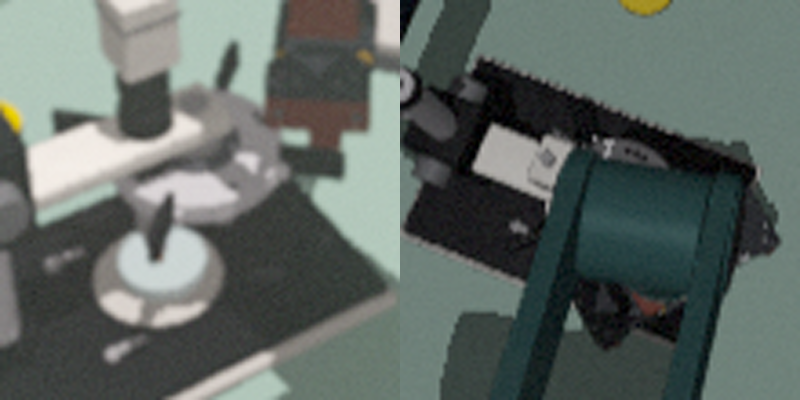

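In the side view (left) the shut fingers are behind a tab at (315,160), and the tabs have moved: one now points at the camera at (160,225). The turret seems to have jumped. I'll retreat and look.

Run:
```python
from h import *
servo_line(*pose(8,45),rate=.1); servo_line(*pose(8,45,z=.26),rate=.15)
move_ptp([.35,-.45,.3],pose(30,0)[1])
a=capture("side");b=capture("top")
np.savez("top1.npz",**b)
cv2.imwrite("pics/after.png",np.hstack([cv2.resize(k["image"][i:i+100,j:j+100],(400,400),interpolation=cv2.INTER_CUBIC) for k,i,j in((a,235,185),(b,165,190))]))
print(current_clock())
```

```text
12.55
```

View pics/after.png

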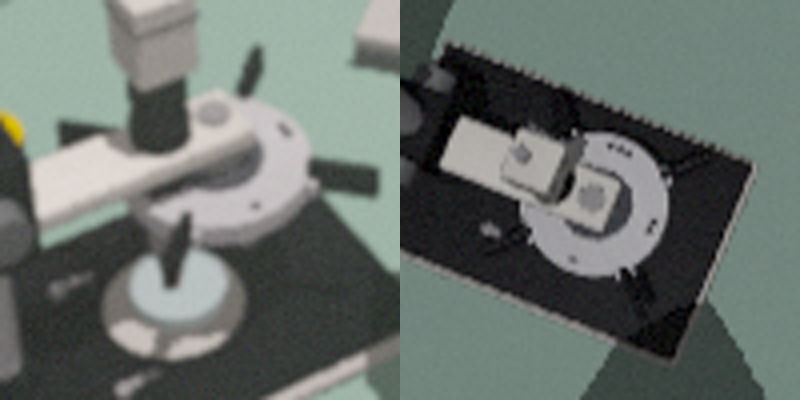

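In the top view (right) the three-dot mark is at (620,148), two-dot at (650,228) and one-dot at (585,268), so the four-dot lens is hidden under the camera. I'll check the angle numerically.

Run:
```python
from h import *
c=dict(np.load("top1.npz"))
for n,u,v,z,e in(("3",220,148,.13,270),("2",250,228,.13,180),("1",185,268,.13,90),("tab b",242,300,.142,135),("tab c",292,160,.142,225),("tab a",110,238,.142,45)):
    d=px2w(c,190+u/4-.4,165+v/4-.4,z)[:2]-HUB
    print(n,(np.degrees(np.arctan2(d[1],d[0]))-YAW-e+180)%360-180,np.hypot(*d))
```

```text
3 1.834775880419329 0.05110838737293359
2 -2.012624759663936 0.04753573020963625
1 11.156703147736692 0.05357489237689707
tab b 2.5970760485114397 0.08880598570366172
tab c 1.550477880070389 0.08634079898254397
tab a -0.8090706436775577 0.07672569037562445
```

```bash
python3 -c "
from bench import *
print(close_job())"
```

```text
the job is handed in; nothing more can be done
None
```

The turret was pushed clockwise by tab b until the four-dot, longest lens clicked in under the camera. Five of the six marks I measured agree with that position to within about 3°; the one-dot mark read 11° off, which I put down to a rough pixel reading. The arm was pulled clear, nothing else was deliberately touched (the loose items were not re-measured), and the job is handed in.

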